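# Change over the carving jig

### The arm

A 6-joint arm with a two-finger parallel gripper is mounted at the origin on the work surface. World frame = base frame: x ahead of the robot, y to its left, z up, the work surface at z = 0. Lengths are in mm, angles in rad, forces in N, time in s.
With the tool pointing down it reaches from about 350 to 875 mm from the base axis. Payload 4.2 kg.
Tool frame: the origin (TCP) lies at the very end of the fingers, on their centre line; the grasp point (between the pads) lies 19 mm behind it; z points along the fingers, y is the line along which they close (so a half turn about z gives the same grasp; the last joint's range is limited). The gripper opens to 85 mm and grips with 20 to 120 N. Pads are 22 mm wide; open, the fingers measure 114 mm over their backs; the gripper's body (76 mm by 85 mm) begins 54 mm behind the grasp point. The pads swing forward as they close: fully open they stand 13 mm farther back than shut.
Start: joints at [1.504, 0.385, 0.008, 0, -1.194, -0.259], TCP at [200.009, 592.111, 231.312] pointing down, gripper open.
Joint ranges: [-3.14, 3.14], [-1.21, 2.06], [-1.07, 1.41], [-3.16, 2.05], [-2.99, -0.16], [-3.1, 3.1]. Speed limits (rad/s): [2.79, 2.79, 3.14, 3.14, 3.14, 3.14].

### API

Orientations are given as a unit quaternion [x, y, z, w].
In Python, from bench import arm, optics gives the robot as it stands. The module is installed in compiled form; this text tells all that it offers.
- The arm moves only by the tool step_arm, never from a script. Its argument "motion" is a list of rows, each an object with "dr": the turn, a rotation vector about the tool's x, y, z in units of 8 degrees (1.0 is 8 degrees), a list of three; "slide": the shift along the tool's x, y, z in mm, a list of three; "jaw": the finger opening in mm, from 0 to 85.4. A call has exactly 8 rows; each row is the pose to reach, as a shift and turn from the pose commanded when the call began, along the tool's axes at that moment; what a row does not reach only later rows make up. A row lasts 1/8 s, in which the tool goes at most 62.5 mm and 10.7 degrees, less where a joint would pass 70% of its speed; a pose out of reach is approached as far as the arm can. A call with a gripper value outside its range is refused whole. The fingers move at their own pace and stop on an object; the grip force is fixed at half the most. Time passes only in rows, so rows that repeat a pose let the fingers close, or fill a call up. It gives the time, the measured TCP pose, the force, the opening and the grip force at its end, in the units of the state.
- arm.read_state(): the state, without advancing time (a new reading comes with each control period).
- optics.get_image(name): name is "side" or "top"; returns the picture (384x512x3 uint8, blue, green, red); there is no depth.
- optics.camera_info(name): a dict with "camera_matrix" (3x3 intrinsics, pixels), "k1" (the pictures are not rectified: a ray, as slopes to the right and down, at radius r is drawn at 1 + k1 r^2 times it, then the intrinsics apply), "view" (4x4, takes a point from world to camera coordinates). Camera axes: x right, y up, looking along -z (the intrinsics and any distortion apply to the point x, -y, -z); pixel columns grow to the right and rows downward; lengths in mm; the calibration is good to about 2 mm. A picture is of the moment at which its call begins. camera_info takes no time and is no camera call.
- arm.job_done(): hands the job in; it is judged then, once.
The state is a dict: "clock": time; "joints": joint angles; "joint_vel": joint speeds; "joint_efforts": joint torques, N m; "position": TCP position; "ee_rot": TCP orientation; "contact_force": force on the tool from outside, world axes, zero at the start; "wrist_torque": the same for the moment, N m; "gripper_width": finger opening in mm; "grasp_force": force on a finger pad.
Only numpy, scipy, OpenCV 4.12 (cv2) and the standard library are available. Lean on these libraries where they do the work, as an engineer would, in place of code of your own. Each camera call takes 0.05 s, during which the arm holds its last target. There are 200 camera calls.

### The job

Get the carving jig ready for the next job: first post every wooden offcut lying on the bench through the sprung flap of the offcut bin, pushing the flap open and letting it swing shut again. Then find, by trying them, the one backing plate whose holes drop over the jig's two dowels and leave it seated flush on the jig; leave the plates that do not fit lying flat on the grey mat. Do not knock the tools and other things on the bench about.

Things in the scene. Friction and masses are not known exactly. Their poses are not given: they have to be found in the camera images.
- jig_a_seat (a point): Middle of the top of a heavy (3.6 kg) free-standing green cast-iron jig 150 (x) x 90 (y) x 36 mm; 36 mm above the bench. Two 10 mm steel dowels stand 16 mm out of the top (last 4 mm tapers to 5 mm), on the x axis, equally far either side of this point. One only of jigs a, b, c is present; they differ in dowel spacing: 66, 74 or 82 mm between centres.
- jig_b_seat (a point): Middle of the top of a heavy (3.6 kg) free-standing green cast-iron jig 150 (x) x 90 (y) x 36 mm; 36 mm above the bench. Two 10 mm steel dowels stand 16 mm out of the top (last 4 mm tapers to 5 mm), on the x axis, equally far either side of this point. One only of jigs a, b, c is present; they differ in dowel spacing: 66, 74 or 82 mm between centres.
- jig_c_seat (a point): Middle of the top of a heavy (3.6 kg) free-standing green cast-iron jig 150 (x) x 90 (y) x 36 mm; 36 mm above the bench. Two 10 mm steel dowels stand 16 mm out of the top (last 4 mm tapers to 5 mm), on the x axis, equally far either side of this point. One only of jigs a, b, c is present; they differ in dowel spacing: 66, 74 or 82 mm between centres.
- plate_1_grip (a point): Point in the dark wooden grip block of an aluminium plate 110 (x) x 64 (y) x 8 mm; 30 mm above the plate's underside, z up. The block, on the middle of the plate, is 42 (x) x 36 (y) mm and reaches from 8 to 44 mm above the underside. Plates look alike; hole spacings are 66, 74 and 82 mm, which has which is not told. Mass 0.15 to 0.31 kg.
- plate_2_grip (a point): Point in the dark wooden grip block of an aluminium plate 110 (x) x 64 (y) x 8 mm; 30 mm above the plate's underside, z up. The block, on the middle of the plate, is 42 (x) x 36 (y) mm and reaches from 8 to 44 mm above the underside. Plates look alike; hole spacings are 66, 74 and 82 mm, which has which is not told. Mass 0.15 to 0.31 kg.
- plate_3_grip (a point): Point in the dark wooden grip block of an aluminium plate 110 (x) x 64 (y) x 8 mm; 30 mm above the plate's underside, z up. The block, on the middle of the plate, is 42 (x) x 36 (y) mm and reaches from 8 to 44 mm above the underside. Plates look alike; hole spacings are 66, 74 and 82 mm, which has which is not told. Mass 0.15 to 0.31 kg.
- mat: Grey mat 200 (x) x 340 (y) x 3 mm fixed on the bench, where the plates lie in a row along y at the start; origin under its centre, on the bench.
- offcut_1_mid (a point): Middle of a pale wooden offcut, 64 (along x) x 32 (y) x 30 mm high, 30 to 65 g, lying on the bench; this point is 15 mm above its underside and about mid-length. Its +x end has a step, the last 16 mm being only 16 mm high. Some of the offcuts may be absent.
- offcut_2_mid (a point): Middle of a pale wooden offcut, 72 (along x) x 28 (y) x 30 mm high, 30 to 65 g, lying on the bench; this point is 15 mm above its underside and about mid-length. Its +x end has a step, the last 16 mm being only 16 mm high. Some of the offcuts may be absent.
- offcut_3_mid (a point): Middle of a pale wooden offcut, 58 (along x) x 36 (y) x 30 mm high, 30 to 65 g, lying on the bench; this point is 15 mm above its underside and about mid-length. Its +x end has a step, the last 16 mm being only 16 mm high. Some of the offcuts may be absent.
- offcut_4_mid (a point): Middle of a pale wooden offcut, 66 (along x) x 30 (y) x 30 mm high, 30 to 65 g, lying on the bench; this point is 15 mm above its underside and about mid-length. Its +x end has a step, the last 16 mm being only 16 mm high. Some of the offcuts may be absent.
- bin: Plywood offcut bin 166 (x) x 174 (y) x 240 mm high, walls 10 mm, fixed to the bench; origin under its centre. Its whole top, the opening 146 (x) x 154 (y) mm inside the walls, is closed by a green push-in flap, level with the rim. Inside, a sloping board leads what falls in towards the bin's +x side.
- flap_hinge (a point): Middle of the flap's hinge line (along the bin's y axis), at the rim of the bin's +x side, 240 mm above the bench. The flap is 140 mm long from here towards the bin's -x side and 150 mm wide, 5 mm thick.
- flap (a joint): Flap angle in rad: 0 shut (level), growing as its free edge on the bin's -x side is pushed down into the bin, to 1.4. A weak spring shuts it (about 0.1 N m at shut, 0.26 N m wide open, so 1 to 5 N at the pushing point); an offcut just laid on it does not open it.
- gouge_1: Bystander, to be left alone: carving gouge, 200 mm, pale wood handle, lying.
- gouge_2: Bystander, to be left alone: carving gouge, 190 mm, red handle, lying.
- mallet: Bystander, to be left alone: round wooden carver's mallet, 220 mm, lying.
- figure: Bystander, to be left alone: half-carved wooden figure, 142 mm tall, standing.
- glue: Bystander, to be left alone: yellow glue bottle, 150 mm tall, standing.
- cup: Bystander, to be left alone: blue cup, 85 mm tall, standing.
- plate_1: The same plate; origin at the middle of its underside. Two 12 mm through holes lie on its x axis, equally far either side of the middle; either way round will do. Just one plate drops over the dowels of the jig present; the others stay up on the dowel tips, about 16 mm too high.
- plate_2: The same plate; origin at the middle of its underside. Two 12 mm through holes lie on its x axis, equally far either side of the middle; either way round will do. Just one plate drops over the dowels of the jig present; the others stay up on the dowel tips, about 16 mm too high.
- plate_3: The same plate; origin at the middle of its underside. Two 12 mm through holes lie on its x axis, equally far either side of the middle; either way round will do. Just one plate drops over the dowels of the jig present; the others stay up on the dowel tips, about 16 mm too high.
Mind the look-alikes: they are no part of the job. What is shaped like the plate_2 but pink is not meant.

How it is judged:
By the outcome, as a careful person would: the job done as asked, in the order asked, and still so for the second after the job is handed in, with the robot touching nothing.
Of jig_a, jig_b, jig_c only 1 to 1 are there at a start; the rules pass over those that are not, and their reading is None.
Of offcut_1, offcut_2, offcut_3, offcut_4 only 3 to 4 are there at a start; the rules pass over those that are not, and their reading is None.
At some moment in a run one of offcut_1, offcut_2, offcut_3, offcut_4 may be knocked a few centimetres aside while the robot is not near it.
It also fails if it takes over 210 s, if anything falls off the work surface, if the arm or the gripper's body presses on something with over 40 N, if the wrist force passes 120 N, or if a joint passes its speed limit or range.

## Working session

There is one attempt and no reset: what is moved stays moved. The work goes in short steps, Python scripts to look and compute and a tool call to move; the robot and the scene stay as the last step left them, time stands still between calls to the robot, and variables do not carry over. Pictures are saved under pics/ and viewed, at most 14 in all, crops included, and the job is handed in when it is done.

Besides the shell and the picture viewer there is one more tool, called after "Request:" by a JSON object that holds its "op" and its "data". step_arm: Moves the arm, as the interface text tells. Its arguments: {"type":"object","properties":{"motion":{"type":"array","items":{"type":"object","properties":{"dr":{"type":"array","items":{"type":"number"}},"slide":{"type":"array","items":{"type":"number"}},"jaw":{"type":"number"}}}}},"required":["motion"]}

```bash
mkdir -p pics
cat > h.py <<'E'
import numpy as np, cv2
from scipy.spatial.transform import Rotation as R
from bench import arm, optics
def cam(n):
    c=optics.camera_info(n); return np.array(c["camera_matrix"],float),float(c["k1"]),np.array(c["view"],float)
def proj(n,P):
    K,k,V=cam(n); P=np.atleast_2d(np.array(P,float)); c=P@V[:3,:3].T+V[:3,3]
    s=np.stack([c[:,0]/-c[:,2],-c[:,1]/-c[:,2]],1); s=s*(1+k*(s**2).sum(1,keepdims=True))
    return s@np.diag([K[0,0],K[1,1]])+K[:2,2]
def pix(n,uv,z):
    K,k,V=cam(n); uv=np.atleast_2d(np.array(uv,float))
    d=(uv-K[:2,2])/[K[0,0],K[1,1]]; s=d.copy()
    for _ in range(30): s=d/(1+k*(s**2).sum(1,keepdims=True))
    r=np.c_[s[:,0],-s[:,1],-np.ones(len(s))]@V[:3,:3]
    o=-V[:3,:3].T@V[:3,3]
    return o+r*((z-o[2])/r[:,2:])
def snap(n,f,scale=1,crop=None):
    im=np.array(optics.get_image(n)); o=im
    if crop: a,b,c,d=crop; o=o[b:d,a:c]
    if scale!=1: o=cv2.resize(o,None,fx=scale,fy=scale,interpolation=cv2.INTER_CUBIC)
    cv2.imwrite("pics/"+f+".png",o); np.save("pics/"+f+".npy",im); return im
E
python3 - <<'E'
from h import *
s=arm.read_state(); print(s)
snap("top","t0",1.5625);snap("side","s0",1.5625)
for n in("top","side"):
    K,k,V=cam(n);print(K,k,-V[:3,:3].T@V[:3,3],-V[2,:3])
E
```

```text
{'clock': 0.0, 'joints': array([ 1.50359636e+00,  3.85534892e-01,  6.60124751e-03, -5.09575534e-04,
       -1.19396647e+00, -2.58588556e-01]), 'joint_vel': array([ 0.00196406,  0.0010743 ,  0.00057393, -0.0008776 , -0.00210929,
        0.00163712]), 'joint_efforts': array([ 1.94026499e-03, -3.92286515e+01,  1.88403636e+01,  4.18604091e+00,
       -4.63831821e-03,  1.29723432e-06]), 'position': array([199.83358917, 591.57082556, 230.2234571 ]), 'ee_rot': array([ 9.86746217e-01, -1.62267496e-01, -1.35221802e-04,  1.06970924e-03]), 'contact_force': array([ 0.2413087 , -0.72934916, -0.68213063]), 'wrist_torque': array([ 0.02123155, -0.00721209, -0.02921693]), 'grasp_force': 0.0, 'gripper_width': 85.89172257973475}
[[366.0610426    0.         253.38305566]
 [  0.         366.0610426  190.5515042 ]
 [  0.           0.           1.        ]] 0.01057829428384237 [ 424.91392834    5.66367736 1216.73763537] [ 0.1222487  -0.02580929 -0.99216387]
[[477.04105556   0.         249.0917256 ]
 [  0.         477.04105556 193.54727458]
 [  0.           0.           1.        ]] 0.0650343182383125 [ 228.12271499  902.48017952 1205.97611073] [ 0.23437322 -0.64180668 -0.73017353]
```

View pics/t0.png

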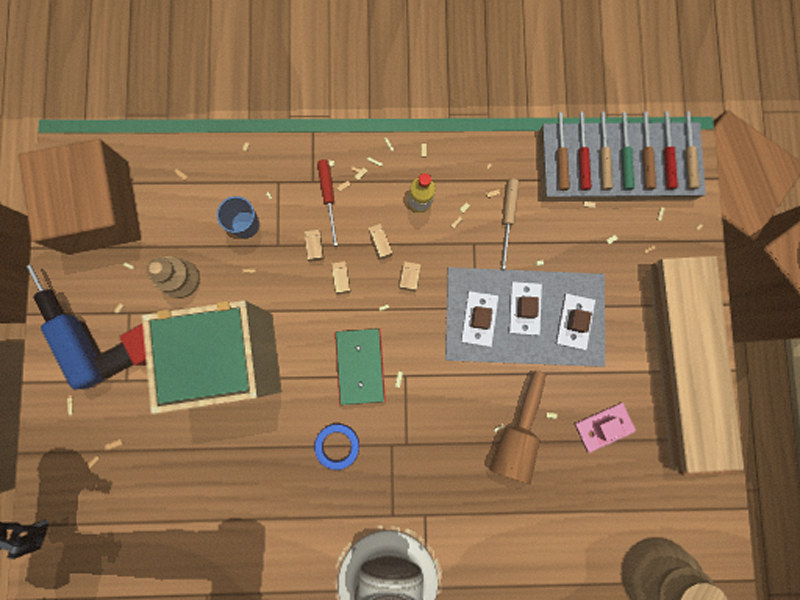

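View pics/s0.png

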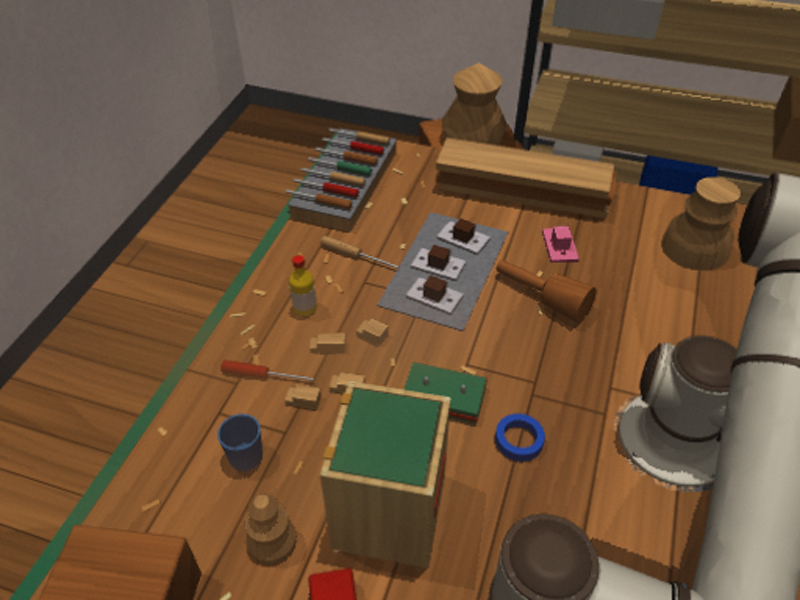

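Seen: four pale offcuts at (314,245), (341,277), (379,241) and (410,276). White plates with dark blocks are at (481,318), (527,308) and (578,321) on the mat. The jig is at (360,367) and the bin at (200,355), hinged at the top edge (+x). The pink block at (605,427) is a look-alike and not meant. Next I'll enlarge to measure.

Run:
```python
from h import *
im=np.load("pics/t0.npy")
a=cv2.resize(im[140:265,190:265],None,fx=4.8,fy=4.8,interpolation=cv2.INTER_CUBIC)
b=cv2.resize(im[140:265,280:385],None,fx=4,fy=4.8,interpolation=cv2.INTER_CUBIC)
cv2.imwrite("pics/c1.png",np.hstack([a,b]))
hsv=cv2.cvtColor(im,cv2.COLOR_BGR2HSV)
for u,v in [(314,245),(341,277),(379,241),(410,276),(360,350),(200,355),(470,300),(483,300),(300,400),(330,230)]:
    print((u,v),hsv[int(v/1.5625),int(u/1.5625)],im[int(v/1.5625),int(u/1.5625)])
```

```text
(314, 245) [ 16 105 217] [128 176 217]
(341, 277) [ 18  94 224] [141 192 224]
(379, 241) [ 18 100 222] [135 186 222]
(410, 276) [ 17 103 218] [130 180 218]
(360, 350) [ 68  88 125] [ 94 125  82]
(200, 355) [ 71  94 128] [ 99 128  81]
(470, 300) [ 90   4 231] [231 231 227]
(483, 300) [ 0 13 81] [77 77 81]
(300, 400) [ 13 122 155] [ 81 113 155]
(330, 230) [ 15 133 161] [ 77 118 161]
```

View pics/c1.png

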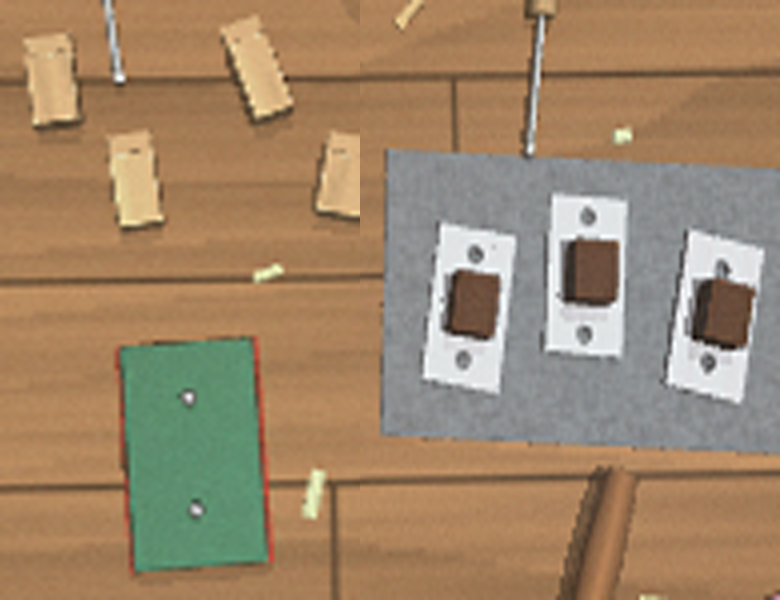

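Crop: jig dowels at (189,398) and (196,510). Plate holes are at (475,254)/(463,359), (588,216)/(585,334) and (723,268)/(708,362). The stepped ends of the offcuts point up (+x). Next I'll compute positions.

```bash
cat > seg.py <<'E'
from h import *
def rects(im,mask,z,amin,amax,roi,name="top"):
    S=4
    m=np.zeros(im.shape[:2],np.float32); a,b,c,d=roi; m[b:d,a:c]=mask[b:d,a:c]
    cs,_=cv2.findContours((cv2.resize(m,None,fx=S,fy=S,interpolation=cv2.INTER_LINEAR)>.5).astype(np.uint8),cv2.RETR_EXTERNAL,cv2.CHAIN_APPROX_NONE)
    out=[]
    for c in cs:
        p=pix(name,(c[:,0]+.5)/S-.5,z)[:,:2].astype(np.float32)
        (cx,cy),(w,h),an=cv2.minAreaRect(p)
        if not amin<w*h<amax: continue
        if w<h: w,h,an=h,w,an+90
        an=(an+90)%180-90
        out.append([round(float(q),1) for q in(cx,cy,w,h,an)])
    return sorted(out,key=lambda o:-o[1])
def offc(im):
    h=cv2.cvtColor(im,cv2.COLOR_BGR2HSV)
    return rects(im,(h[...,2]>190)&(h[...,1]>60)&(h[...,1]<130)&(h[...,0]>8)&(h[...,0]<28),30,1200,4000,(185,135,285,200))
E
python3 - <<'E'
from seg import *
im=np.load("pics/t0.npy"); h=cv2.cvtColor(im,cv2.COLOR_BGR2HSV)
print("off",*offc(im),sep="\n")
g=(h[...,0]>55)&(h[...,0]<85)&(h[...,1]>60)
print("jig",rects(im,g,36,6000,40000,(205,200,255,270)))
print("flap",rects(im,g,240,6000,60000,(80,180,180,275)))
w=(h[...,1]<25)&(h[...,2]>190)
w=cv2.morphologyEx(w.astype(np.uint8),cv2.MORPH_CLOSE,np.ones((3,3)))
print("plates",*rects(im,w,11,3000,12000,(285,170,385,235)),sep="\n")
dk=(h[...,2]<110)&(h[...,0]<15)&(h[...,1]>60)
print("blocks",*rects(im,dk,47,500,4000,(285,175,385,225)),sep="\n")
d=pix("top",[(190+u/4.8,140+v/4.8) for u,v in[(189,398),(196,510)]],50);print("dow",d,np.hypot(*(d[0]-d[1])[:2]),d.mean(0))
for a,b in [((475,254),(463,359)),((588,216),(585,334)),((723,268),(708,362))]:
    p=pix("top",[(280+(u-360)/4,140+v/4.8) for u,v in(a,b)],8);e=p[0]-p[1]
    print(p.mean(0)[:2],np.hypot(*e[:2]),np.degrees(np.arctan2(e[1],e[0])))
E
```

```text
off
[689.0, 148.7, 61.9, 33.3, 6.2]
[618.5, 91.6, 65.2, 30.9, 8.3]
[696.2, 6.6, 71.2, 29.1, 20.7]
[619.7, -55.0, 56.8, 37.2, -10.3]
jig [[431.2, 52.5, 150.2, 89.3, 3.5]]
flap [[453.7, 314.8, 151.7, 140.7, -82.5]]
plates
[527.8, -202.6, 111.9, 66.3, -9.9]
[548.9, -300.8, 112.1, 66.4, -5.5]
[518.7, -407.3, 111.8, 66.2, -13.5]
blocks
[525.5, -198.9, 43.1, 40.6, -8.0]
[547.9, -296.3, 41.9, 38.1, -2.7]
[516.7, -400.8, 46.6, 44.9, -12.8]
dow [[466.25274957  53.18365863  50.        ]
 [392.99324474  49.19785459  50.        ]] 73.36785183123693 [429.62299715  51.19075661  50.        ]
[ 527.03480772 -204.17184545] 73.84051581227904 -9.768578726192654
[ 547.63675201 -303.25326487] 82.62511252815548 -4.291858978106531
[ 518.18403555 -409.98691812] 67.19376129371264 -13.958487205408666
```

```bash
cat > plan.py <<'E'
from h import *
import json
def pose():
    s=arm.read_state(); p=np.array(s["position"]); x=R.from_quat(s["ee_rot"]).as_matrix()[:,0]
    return p,np.degrees(np.arctan2(x[1],x[0])),s
def calls(cs,start=None):
    """cs: list of calls, each a list of (x,y,z,psi,jaw,n rows) ; prints rows relative to each call's start"""
    p,psi,_=pose() if start is None else (np.array(start[:3]),start[3],0)
    for c in cs:
        a=np.radians(psi); T=np.array([[np.cos(a),np.sin(a),0],[np.sin(a),-np.cos(a),0],[0,0,-1]])
        out=[];q=(p,psi)
        for x,y,z,ps,j,n in c:
            for i in range(1,n+1):
                t=i/n if n>0 else 1
                t1=q[0]+(np.array([x,y,z])-q[0])*t; a1=q[1]+(ps-q[1])*t
                out.append(dict(slide=[round(float(v)) for v in T.T@(t1-p)],dr=[0,0,round(float(-(a1-psi)/8),1)],jaw=j))
            q=(np.array([x,y,z],float),ps)
        print(len(out),json.dumps(out).replace(" ","")); p,psi=q
E
python3 - <<'E'
from plan import *
g=(675,147);H=(436,312,275,-82.5)
calls([[(200,592,330,-18,45,2),(437,370,330,-6,45,6)],
 [(*g,180,6,45,6),(*g,100,6,45,2)],
 [(*g,4,6,45,3),(*g,4,6,45,1),(*g,4,6,20,4)],
 [(*g,110,6,20,2),(*g,275,6,20,2),(580,212,275,-30,20,4)],
 [(*H,20,7),(*H,20,1)],
 [(436,312,155,-82.5,20,6),(436,312,155,-82.5,48,2)],
 [(436,312,155,-82.5,48,3),(436,312,280,-82.5,48,5)]])
E
```

```text
8 [{"slide":[0,0,-50],"dr":[0,0,-0.0],"jaw":45},{"slide":[0,0,-100],"dr":[0,0,-0.1],"jaw":45},{"slide":[49,22,-100],"dr":[0,0,-0.3],"jaw":45},{"slide":[99,44,-100],"dr":[0,0,-0.6],"jaw":45},{"slide":[148,67,-100],"dr":[0,0,-0.8],"jaw":45},{"slide":[197,89,-100],"dr":[0,0,-1.1],"jaw":45},{"slide":[246,112,-100],"dr":[0,0,-1.3],"jaw":45},{"slide":[296,134,-100],"dr":[0,0,-1.6],"jaw":45}]
8 [{"slide":[43,33,25],"dr":[0,0,-0.2],"jaw":45},{"slide":[87,66,50],"dr":[0,0,-0.5],"jaw":45},{"slide":[130,98,75],"dr":[0,0,-0.8],"jaw":45},{"slide":[173,131,100],"dr":[0,0,-1.0],"jaw":45},{"slide":[217,164,125],"dr":[0,0,-1.2],"jaw":45},{"slide":[260,197,150],"dr":[0,0,-1.5],"jaw":45},{"slide":[260,197,190],"dr":[0,0,-1.5],"jaw":45},{"slide":[260,197,230],"dr":[0,0,-1.5],"jaw":45}]
8 [{"slide":[0,0,32],"dr":[0,0,-0.0],"jaw":45},{"slide":[0,0,64],"dr":[0,0,-0.0],"jaw":45},{"slide":[0,0,96],"dr":[0,0,-0.0],"jaw":45},{"slide":[0,0,96],"dr":[0,0,-0.0],"jaw":45},{"slide":[0,0,96],"dr":[0,0,-0.0],"jaw":20},{"slide":[0,0,96],"dr":[0,0,-0.0],"jaw":20},{"slide":[0,0,96],"dr":[0,0,-0.0],"jaw":20},{"slide":[0,
[... 808 characters left out ...]
],"dr":[0,0,-0.0],"jaw":20},{"slide":[0,0,40],"dr":[0,0,-0.0],"jaw":20},{"slide":[0,0,60],"dr":[0,0,-0.0],"jaw":20},{"slide":[0,0,80],"dr":[0,0,-0.0],"jaw":20},{"slide":[0,0,100],"dr":[0,0,-0.0],"jaw":20},{"slide":[0,0,120],"dr":[0,0,-0.0],"jaw":20},{"slide":[0,0,120],"dr":[0,0,-0.0],"jaw":48},{"slide":[0,0,120],"dr":[0,0,-0.0],"jaw":48}]
8 [{"slide":[0,0,0],"dr":[0,0,-0.0],"jaw":48},{"slide":[0,0,0],"dr":[0,0,-0.0],"jaw":48},{"slide":[0,0,0],"dr":[0,0,-0.0],"jaw":48},{"slide":[0,0,-25],"dr":[0,0,-0.0],"jaw":48},{"slide":[0,0,-50],"dr":[0,0,-0.0],"jaw":48},{"slide":[0,0,-75],"dr":[0,0,-0.0],"jaw":48},{"slide":[0,0,-100],"dr":[0,0,-0.0],"jaw":48},{"slide":[0,0,-125],"dr":[0,0,-0.0],"jaw":48}]
```

Request:
{"op": "step_arm", "data": {"motion": [{"slide":[0,0,-50],"dr":[0,0,0],"jaw":45},{"slide":[0,0,-100],"dr":[0,0,0],"jaw":45},{"slide":[49,22,-100],"dr":[0,0,-0.3],"jaw":45},{"slide":[99,44,-100],"dr":[0,0,-0.6],"jaw":45},{"slide":[148,67,-100],"dr":[0,0,-0.8],"jaw":45},{"slide":[197,89,-100],"dr":[0,0,-1.1],"jaw":45},{"slide":[246,112,-100],"dr":[0,0,-1.3],"jaw":45},{"slide":[296,134,-100],"dr":[0,0,-1.6],"jaw":45}]}}

```text
clock: 1.1
position: [438.4, 368.9, 330.9]
ee_rot: [0.999, -0.05, -0.0, 0.0]
contact_force: [0.6, 0.2, -0.1]
gripper_width: 45.1
grasp_force: 0.0
```

Request:
{"op": "step_arm", "data": {"motion": [{"slide":[43,33,25],"dr":[0,0,-0.2],"jaw":45},{"slide":[87,66,50],"dr":[0,0,-0.5],"jaw":45},{"slide":[130,98,75],"dr":[0,0,-0.8],"jaw":45},{"slide":[173,131,100],"dr":[0,0,-1.0],"jaw":45},{"slide":[217,164,125],"dr":[0,0,-1.2],"jaw":45},{"slide":[260,197,150],"dr":[0,0,-1.5],"jaw":45},{"slide":[260,197,190],"dr":[0,0,-1.5],"jaw":45},{"slide":[260,197,230],"dr":[0,0,-1.5],"jaw":45}]}}

```text
clock: 2.1
position: [676.2, 146.7, 99.2]
ee_rot: [0.999, 0.052, -0.001, 0.0]
contact_force: [-0.3, -0.5, -0.6]
gripper_width: 45.2
grasp_force: 0.0
```

Run:
```python
from h import *
c=proj("side",[[676,147,99]])[0]; print(c)
snap("side","s1",5,(170,150,300,270))
```

```text
[194.72614151 237.65287966]
```

View pics/s1.png

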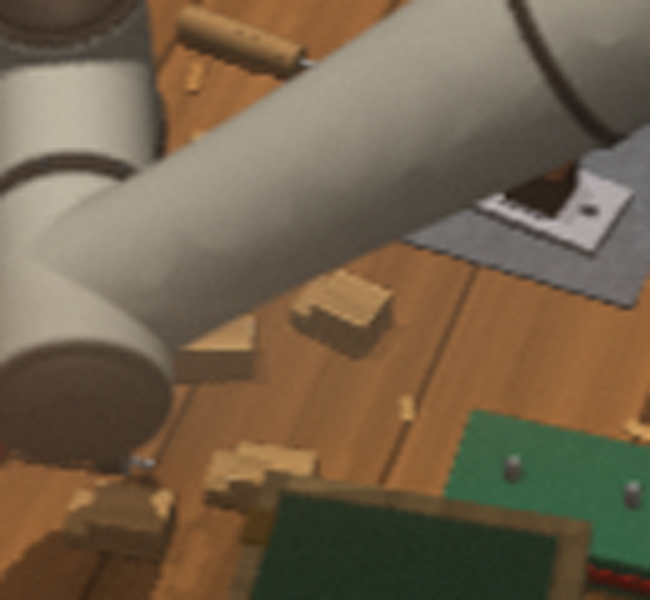

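The picture shows offcut 1 at crop (120,515), clear of the gouge tip at (140,462), with the gripper hidden above it. Descending to grip.

Request:
{"op": "step_arm", "data": {"motion": [{"slide":[0,0,32],"dr":[0,0,0],"jaw":45},{"slide":[0,0,64],"dr":[0,0,0],"jaw":45},{"slide":[0,0,95],"dr":[0,0,0],"jaw":45},{"slide":[0,0,95],"dr":[0,0,0],"jaw":45},{"slide":[0,0,95],"dr":[0,0,0],"jaw":20},{"slide":[0,0,95],"dr":[0,0,0],"jaw":20},{"slide":[0,0,95],"dr":[0,0,0],"jaw":20},{"slide":[0,0,95],"dr":[0,0,0],"jaw":20}]}}

```text
clock: 3.15
position: [676.6, 148.1, 7.6]
ee_rot: [0.999, 0.054, 0.001, -0.0]
contact_force: [-0.1, 0.6, 3.8]
gripper_width: 31.2
grasp_force: 61.8
```

Request:
{"op": "step_arm", "data": {"motion": [{"slide":[0,0,-53],"dr":[0,0,0],"jaw":20},{"slide":[0,0,-106],"dr":[0,0,0],"jaw":20},{"slide":[0,0,-165],"dr":[0,0,0],"jaw":20},{"slide":[0,0,-220],"dr":[0,0,0],"jaw":20},{"slide":[0,0,-271],"dr":[0,0,0],"jaw":20},{"slide":[-30,-25,-271],"dr":[0,0,1.2],"jaw":20},{"slide":[-60,-50,-271],"dr":[0,0,2.4],"jaw":20},{"slide":[-88,-75,-271],"dr":[0,0,3.6],"jaw":20}]}}

```text
clock: 4.15
position: [579.3, 213.4, 277.4]
ee_rot: [0.98, -0.199, -0.0, -0.0]
contact_force: [-0.3, -0.3, -0.8]
gripper_width: 30.5
grasp_force: 61.3
```

Request:
{"op": "step_arm", "data": {"motion": [{"slide":[-25,-5,0],"dr":[0,0,1.1],"jaw":20},{"slide":[-50,-10,0],"dr":[0,0,2.2],"jaw":20},{"slide":[-75,-15,0],"dr":[0,0,3.3],"jaw":20},{"slide":[-100,-20,0],"dr":[0,0,4.4],"jaw":20},{"slide":[-125,-26,0],"dr":[0,0,5.5],"jaw":20},{"slide":[-150,-31,0],"dr":[0,0,6.6],"jaw":20},{"slide":[-170,-35,0],"dr":[0,0,7.4],"jaw":20},{"slide":[-170,-35,0],"dr":[0,0,7.4],"jaw":20}]}}

```text
clock: 5.15
position: [436.2, 311.3, 277.6]
ee_rot: [0.756, -0.654, -0.0, -0.0]
contact_force: [0.4, -0.3, -0.4]
gripper_width: 30.8
grasp_force: 61.3
```

Request:
{"op": "step_arm", "data": {"motion": [{"slide":[0,0,20],"dr":[0,0,0],"jaw":20},{"slide":[0,0,40],"dr":[0,0,0],"jaw":20},{"slide":[0,0,60],"dr":[0,0,0],"jaw":20},{"slide":[0,0,80],"dr":[0,0,0],"jaw":20},{"slide":[0,0,100],"dr":[0,0,0],"jaw":20},{"slide":[0,0,120],"dr":[0,0,0],"jaw":20},{"slide":[0,0,120],"dr":[0,0,0],"jaw":20},{"slide":[0,0,120],"dr":[0,0,0],"jaw":20}]}}

```text
clock: 6.15
position: [439.8, 311.5, 158.2]
ee_rot: [0.756, -0.655, 0.001, -0.002]
contact_force: [5.7, 0.8, 0.5]
gripper_width: 31.0
grasp_force: 64.5
```

Run:
```python
from h import *
print(arm.read_state()["contact_force"],arm.read_state()["wrist_torque"])
snap("side","s2",4,(190,190,310,330))
```

```text
[5.68147987 0.75831891 0.50557629] [ 0.15154579 -0.89053133 -0.08421779]
```

View pics/s2.png

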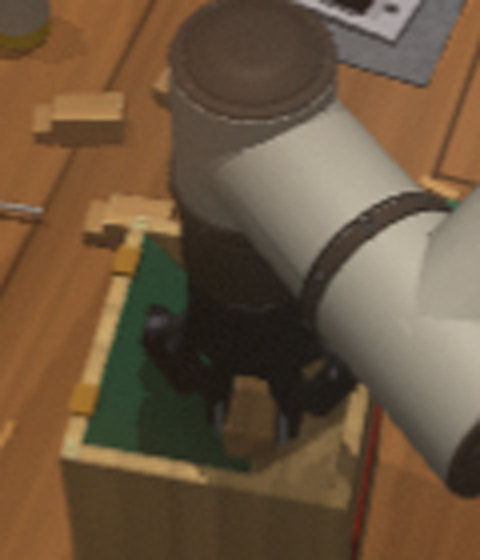

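The flap is open, hinged at left (+x). The offcut hangs clear of the flap edge, but a finger knuckle touches the −x wall. I'll shift +x, release and lift.

Request:
{"op": "step_arm", "data": {"motion": [{"slide":[0,-7,0],"dr":[0,0,0],"jaw":20},{"slide":[0,-14,0],"dr":[0,0,0],"jaw":20},{"slide":[0,-14,0],"dr":[0,0,0],"jaw":46},{"slide":[0,-14,0],"dr":[0,0,0],"jaw":46},{"slide":[0,-14,0],"dr":[0,0,0],"jaw":46},{"slide":[0,-14,0],"dr":[0,0,0],"jaw":46},{"slide":[0,-14,0],"dr":[0,0,0],"jaw":46},{"slide":[0,-14,0],"dr":[0,0,0],"jaw":46}]}}

```text
clock: 7.2
position: [450.9, 312.8, 157.3]
ee_rot: [0.756, -0.655, 0.0, 0.0]
contact_force: [-2.9, -1.2, -0.3]
gripper_width: 46.0
grasp_force: 1.3
```

Request:
{"op": "step_arm", "data": {"motion": [{"slide":[0,0,0],"dr":[0,0,0],"jaw":46},{"slide":[0,0,0],"dr":[0,0,0],"jaw":46},{"slide":[0,0,-25],"dr":[0,0,0],"jaw":46},{"slide":[0,0,-50],"dr":[0,0,0],"jaw":46},{"slide":[0,0,-75],"dr":[0,0,0],"jaw":46},{"slide":[0,0,-100],"dr":[0,0,0],"jaw":46},{"slide":[0,0,-125],"dr":[0,0,0],"jaw":46},{"slide":[0,0,-160],"dr":[0,0,0],"jaw":46}]}}

```text
clock: 8.2
position: [452.1, 313.5, 318.7]
ee_rot: [0.756, -0.655, 0.0, -0.002]
contact_force: [1.4, 0.8, -0.3]
gripper_width: 46.0
grasp_force: 0.0
```

Run:
```python
from plan import *
from seg import offc
im=snap("side","s3"); t=snap("top","t3")
print(offc(t))
c=lambda m,a:cv2.resize(m[a[1]:a[3],a[0]:a[2]],(390,int(390*(a[3]-a[1])/(a[2]-a[0]))),interpolation=cv2.INTER_CUBIC)
A=c(im,(170,190,310,360));B=c(t,(80,130,300,280)); B=cv2.copyMakeBorder(B,0,max(0,A.shape[0]-B.shape[0]),0,0,cv2.BORDER_CONSTANT)
cv2.imwrite("pics/c3.png",np.hstack([A,B]))
p,psi,s=pose();print(p,psi,s["contact_force"])
```

```text
[[618.8, 91.3, 65.5, 31.8, 6.8], [695.9, 6.8, 70.9, 29.9, 19.4], [619.8, -55.2, 57.2, 38.4, -9.0]]
[453.97601127 314.88354858 323.0422871 ] -81.82531140221279 [-0.32996638  0.89309649  0.81383673]
```

View pics/c3.png

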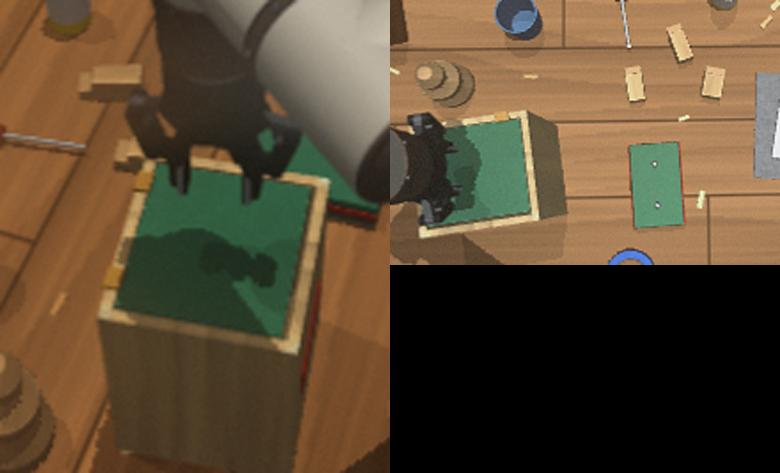

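Offcut 1 went in and the flap is shut, with no offcut on it. The other three have not moved. Next is offcut 2.

```bash
cat > cyc.py <<'E'
from plan import *
def cyc(g,th,st=None):
    B=(449,313)
    p,psi,_=pose() if st is None else (np.array(st[:3]),st[3],0)
    m=psi+min(84,th-psi)
    calls([[(*g,110,m,46,8)],
    [(*g,60,th,46,1),(*g,6,th,46,2),(*g,6,th,20,4),(*g,50,th,20,1)],
    [(*g,270,th,20,4),((g[0]+B[0])/2,(g[1]+B[1])/2,280,th-40,20,4)],
    [(*B,278,-82,20,6),(*B,240,-82,20,2)],
    [(*B,157,-82,20,4),(*B,157,-82,20,1),(*B,157,-82,46,3)],
    [(*B,157,-82,46,2),(*B,310,-82,46,5),(*B,310,-82,46,1)]],st)
E
python3 - <<'E'
from cyc import *
cyc((618.6,91.4),7)
E
```

```text
8 [{"slide":[31,-16,27],"dr":[0,0,-1.3],"jaw":46},{"slide":[61,-33,53],"dr":[0,0,-2.6],"jaw":46},{"slide":[92,-49,80],"dr":[0,0,-3.9],"jaw":46},{"slide":[122,-66,107],"dr":[0,0,-5.2],"jaw":46},{"slide":[153,-82,133],"dr":[0,0,-6.6],"jaw":46},{"slide":[183,-98,160],"dr":[0,0,-7.9],"jaw":46},{"slide":[214,-115,186],"dr":[0,0,-9.2],"jaw":46},{"slide":[245,-131,213],"dr":[0,0,-10.5],"jaw":46}]
8 [{"slide":[0,0,50],"dr":[0,0,-0.6],"jaw":46},{"slide":[0,0,77],"dr":[0,0,-0.6],"jaw":46},{"slide":[0,0,104],"dr":[0,0,-0.6],"jaw":46},{"slide":[0,0,104],"dr":[0,0,-0.6],"jaw":20},{"slide":[0,0,104],"dr":[0,0,-0.6],"jaw":20},{"slide":[0,0,104],"dr":[0,0,-0.6],"jaw":20},{"slide":[0,0,104],"dr":[0,0,-0.6],"jaw":20},{"slide":[0,0,60],"dr":[0,0,-0.6],"jaw":20}]
8 [{"slide":[0,0,-55],"dr":[0,0,-0.0],"jaw":20},{"slide":[0,0,-110],"dr":[0,0,-0.0],"jaw":20},{"slide":[0,0,-165],"dr":[0,0,-0.0],"jaw":20},{"slide":[0,0,-220],"dr":[0,0,-0.0],"jaw":20},{"slide":[-18,-30,-222],"dr":[0,0,1.2],"jaw":20},{"slide":[-35,-60,-225],"dr":[0,0,2.5],"jaw":20},{"slide":[-53,-90,-228],"dr":[0,0,3.8],"jaw":20},{"slide":[-71
[... 433 characters left out ...]
1],"dr":[0,0,-0.0],"jaw":20},{"slide":[0,0,42],"dr":[0,0,-0.0],"jaw":20},{"slide":[0,0,62],"dr":[0,0,-0.0],"jaw":20},{"slide":[0,0,83],"dr":[0,0,-0.0],"jaw":20},{"slide":[0,0,83],"dr":[0,0,-0.0],"jaw":20},{"slide":[0,0,83],"dr":[0,0,-0.0],"jaw":46},{"slide":[0,0,83],"dr":[0,0,-0.0],"jaw":46},{"slide":[0,0,83],"dr":[0,0,-0.0],"jaw":46}]
8 [{"slide":[0,0,0],"dr":[0,0,-0.0],"jaw":46},{"slide":[0,0,0],"dr":[0,0,-0.0],"jaw":46},{"slide":[0,0,-31],"dr":[0,0,-0.0],"jaw":46},{"slide":[0,0,-61],"dr":[0,0,-0.0],"jaw":46},{"slide":[0,0,-92],"dr":[0,0,-0.0],"jaw":46},{"slide":[0,0,-122],"dr":[0,0,-0.0],"jaw":46},{"slide":[0,0,-153],"dr":[0,0,-0.0],"jaw":46},{"slide":[0,0,-153],"dr":[0,0,-0.0],"jaw":46}]
```

Request:
{"op": "step_arm", "data": {"motion": [{"slide":[31,-16,0],"dr":[0,0,-1.3],"jaw":46},{"slide":[61,-33,0],"dr":[0,0,-2.6],"jaw":46},{"slide":[92,-49,0],"dr":[0,0,-3.9],"jaw":46},{"slide":[122,-66,20],"dr":[0,0,-5.2],"jaw":46},{"slide":[153,-82,65],"dr":[0,0,-6.5],"jaw":46},{"slide":[183,-98,115],"dr":[0,0,-7.8],"jaw":46},{"slide":[214,-115,165],"dr":[0,0,-9.1],"jaw":46},{"slide":[245,-131,213],"dr":[0,0,-10.4],"jaw":46}]}}

```text
clock: 9.3
position: [617.4, 88.2, 103.1]
ee_rot: [1.0, 0.015, 0.002, -0.0]
contact_force: [0.2, 1.9, -0.0]
gripper_width: 46.0
grasp_force: 0.0
```

Request:
{"op": "step_arm", "data": {"motion": [{"slide":[0,0,50],"dr":[0,0,-0.7],"jaw":46},{"slide":[0,0,77],"dr":[0,0,-0.7],"jaw":46},{"slide":[0,0,104],"dr":[0,0,-0.7],"jaw":46},{"slide":[0,0,104],"dr":[0,0,-0.7],"jaw":20},{"slide":[0,0,104],"dr":[0,0,-0.7],"jaw":20},{"slide":[0,0,104],"dr":[0,0,-0.7],"jaw":20},{"slide":[0,0,104],"dr":[0,0,-0.7],"jaw":20},{"slide":[0,0,60],"dr":[0,0,-0.7],"jaw":20}]}}

```text
clock: 10.3
position: [612.6, 87.9, 41.2]
ee_rot: [0.998, 0.06, -0.004, 0.001]
contact_force: [0.1, -0.6, 1.1]
gripper_width: 29.2
grasp_force: 60.6
```

Request:
{"op": "step_arm", "data": {"motion": [{"slide":[0,0,-55],"dr":[0,0,0],"jaw":20},{"slide":[0,0,-110],"dr":[0,0,0],"jaw":20},{"slide":[0,0,-165],"dr":[0,0,0],"jaw":20},{"slide":[0,0,-225],"dr":[0,0,0],"jaw":20},{"slide":[-18,-30,-230],"dr":[0,0,1.2],"jaw":20},{"slide":[-35,-60,-230],"dr":[0,0,2.5],"jaw":20},{"slide":[-53,-90,-230],"dr":[0,0,3.8],"jaw":20},{"slide":[-71,-120,-230],"dr":[0,0,5.0],"jaw":20}]}}

```text
clock: 11.3
position: [529.5, 200.0, 274.4]
ee_rot: [0.958, -0.287, 0.0, -0.0]
contact_force: [-0.5, -0.7, -0.2]
gripper_width: 29.0
grasp_force: 60.8
```

Request:
{"op": "step_arm", "data": {"motion": [{"slide":[-22,-8,0],"dr":[0,0,1.0],"jaw":20},{"slide":[-44,-16,-3],"dr":[0,0,2.0],"jaw":20},{"slide":[-66,-25,-3],"dr":[0,0,3.1],"jaw":20},{"slide":[-88,-33,-3],"dr":[0,0,4.1],"jaw":20},{"slide":[-110,-41,-3],"dr":[0,0,5.1],"jaw":20},{"slide":[-129,-50,-3],"dr":[0,0,6.1],"jaw":20},{"slide":[-129,-50,15],"dr":[0,0,6.1],"jaw":20},{"slide":[-129,-50,34],"dr":[0,0,6.1],"jaw":20}]}}

```text
clock: 12.3
position: [449.2, 312.0, 240.2]
ee_rot: [0.756, -0.655, -0.0, -0.001]
contact_force: [1.1, -0.7, -0.2]
gripper_width: 29.4
grasp_force: 60.8
```

Request:
{"op": "step_arm", "data": {"motion": [{"slide":[0,0,21],"dr":[0,0,0],"jaw":20},{"slide":[0,0,42],"dr":[0,0,0],"jaw":20},{"slide":[0,0,62],"dr":[0,0,0],"jaw":20},{"slide":[0,0,83],"dr":[0,0,0],"jaw":20},{"slide":[0,0,83],"dr":[0,0,0],"jaw":20},{"slide":[0,0,83],"dr":[0,0,0],"jaw":46},{"slide":[0,0,83],"dr":[0,0,0],"jaw":46},{"slide":[0,0,83],"dr":[0,0,0],"jaw":46}]}}

```text
clock: 13.3
position: [449.4, 311.5, 157.7]
ee_rot: [0.755, -0.655, -0.0, 0.0]
contact_force: [-2.7, -0.7, -0.6]
gripper_width: 46.2
grasp_force: 1.3
```

Request:
{"op": "step_arm", "data": {"motion": [{"slide":[0,0,0],"dr":[0,0,0],"jaw":46},{"slide":[0,0,0],"dr":[0,0,0],"jaw":46},{"slide":[0,0,0],"dr":[0,0,0],"jaw":46},{"slide":[0,0,-31],"dr":[0,0,0],"jaw":46},{"slide":[0,0,-62],"dr":[0,0,0],"jaw":46},{"slide":[0,0,-93],"dr":[0,0,0],"jaw":46},{"slide":[0,0,-125],"dr":[0,0,0],"jaw":46},{"slide":[0,0,-155],"dr":[0,0,0],"jaw":46}]}}

```text
clock: 14.3
position: [450.8, 312.5, 314.4]
ee_rot: [0.756, -0.655, 0.0, -0.002]
contact_force: [0.6, 0.5, -0.3]
gripper_width: 45.9
grasp_force: 0.0
```

Run:
```python
from cyc import *
from seg import offc
snap("side","s4"); t=snap("top","t4"); o=offc(t); print(o,pose()[:2])
for a,b in((np.load("pics/s3.npy"),np.load("pics/s4.npy")),):
    d=np.abs(a.astype(int)-b).sum(2)>90; ys,xs=np.nonzero(d); print(d.sum(),xs.min(),xs.max(),ys.min(),ys.max())
cyc(tuple(o[0][:2]),o[0][4])
```

```text
[[696.2, 6.5, 71.2, 29.1, 20.7], [619.8, -55.2, 57.2, 38.4, -9.0]] (array([452.09659338, 313.45326845, 317.18773184]), np.float64(-81.83387086779572))
781 211 511 44 315
8 [{"slide":[42,-25,26],"dr":[0,0,-1.3],"jaw":46},{"slide":[85,-50,52],"dr":[0,0,-2.6],"jaw":46},{"slide":[127,-74,78],"dr":[0,0,-3.9],"jaw":46},{"slide":[169,-99,104],"dr":[0,0,-5.2],"jaw":46},{"slide":[212,-124,129],"dr":[0,0,-6.6],"jaw":46},{"slide":[254,-149,155],"dr":[0,0,-7.9],"jaw":46},{"slide":[296,-173,181],"dr":[0,0,-9.2],"jaw":46},{"slide":[339,-198,207],"dr":[0,0,-10.5],"jaw":46}]
8 [{"slide":[0,0,50],"dr":[0,0,-2.3],"jaw":46},{"slide":[0,0,77],"dr":[0,0,-2.3],"jaw":46},{"slide":[0,0,104],"dr":[0,0,-2.3],"jaw":46},{"slide":[0,0,104],"dr":[0,0,-2.3],"jaw":20},{"slide":[0,0,104],"dr":[0,0,-2.3],"jaw":20},{"slide":[0,0,104],"dr":[0,0,-2.3],"jaw":20},{"slide":[0,0,104],"dr":[0,0,-2.3],"jaw":20},{"slide":[0,0,60],"dr":[0,0,-2.3],"jaw":20}]
8 [{"slide":[0,0,-55],"dr":[0,0,-0.0],"jaw":20},{"slide":[0,0,-110],"dr":[0,0,-0.0],"jaw":20},{"slide":[0,0,-165],"dr":[0,0,-0.0],"jaw":20},{"slide":[0,0,-220],"dr":[0,0,-0.
[... 612 characters left out ...]
1],"dr":[0,0,-0.0],"jaw":20},{"slide":[0,0,42],"dr":[0,0,-0.0],"jaw":20},{"slide":[0,0,62],"dr":[0,0,-0.0],"jaw":20},{"slide":[0,0,83],"dr":[0,0,-0.0],"jaw":20},{"slide":[0,0,83],"dr":[0,0,-0.0],"jaw":20},{"slide":[0,0,83],"dr":[0,0,-0.0],"jaw":46},{"slide":[0,0,83],"dr":[0,0,-0.0],"jaw":46},{"slide":[0,0,83],"dr":[0,0,-0.0],"jaw":46}]
8 [{"slide":[0,0,0],"dr":[0,0,-0.0],"jaw":46},{"slide":[0,0,0],"dr":[0,0,-0.0],"jaw":46},{"slide":[0,0,-31],"dr":[0,0,-0.0],"jaw":46},{"slide":[0,0,-61],"dr":[0,0,-0.0],"jaw":46},{"slide":[0,0,-92],"dr":[0,0,-0.0],"jaw":46},{"slide":[0,0,-122],"dr":[0,0,-0.0],"jaw":46},{"slide":[0,0,-153],"dr":[0,0,-0.0],"jaw":46},{"slide":[0,0,-153],"dr":[0,0,-0.0],"jaw":46}]
```

Request:
{"op": "step_arm", "data": {"motion": [{"slide":[42,-25,0],"dr":[0,0,-1.3],"jaw":46},{"slide":[85,-50,0],"dr":[0,0,-2.6],"jaw":46},{"slide":[127,-74,0],"dr":[0,0,-3.9],"jaw":46},{"slide":[169,-99,0],"dr":[0,0,-5.2],"jaw":46},{"slide":[212,-124,35],"dr":[0,0,-6.5],"jaw":46},{"slide":[254,-149,70],"dr":[0,0,-7.8],"jaw":46},{"slide":[296,-173,105],"dr":[0,0,-9.1],"jaw":46},{"slide":[339,-198,140],"dr":[0,0,-10.4],"jaw":46}]}}

```text
clock: 15.4
position: [695.3, 2.8, 170.8]
ee_rot: [1.0, 0.015, 0.001, 0.0]
contact_force: [0.5, 0.6, 0.5]
gripper_width: 45.8
grasp_force: 0.0
```

Request:
{"op": "step_arm", "data": {"motion": [{"slide":[0,0,50],"dr":[0,0,-1.2],"jaw":46},{"slide":[0,0,100],"dr":[0,0,-2.4],"jaw":46},{"slide":[0,0,140],"dr":[0,0,-2.4],"jaw":46},{"slide":[0,0,168],"dr":[0,0,-2.4],"jaw":46},{"slide":[0,0,168],"dr":[0,0,-2.4],"jaw":20},{"slide":[0,0,168],"dr":[0,0,-2.4],"jaw":20},{"slide":[0,0,168],"dr":[0,0,-2.4],"jaw":20},{"slide":[0,0,168],"dr":[0,0,-2.4],"jaw":20}]}}

```text
clock: 16.4
position: [693.9, 4.2, 5.2]
ee_rot: [0.984, 0.178, 0.001, -0.0]
contact_force: [-1.5, 0.1, 0.3]
gripper_width: 27.3
grasp_force: 60.9
```

Request:
{"op": "step_arm", "data": {"motion": [{"slide":[0,0,-55],"dr":[0,0,0],"jaw":20},{"slide":[0,0,-110],"dr":[0,0,0],"jaw":20},{"slide":[0,0,-165],"dr":[0,0,0],"jaw":20},{"slide":[0,0,-225],"dr":[0,0,0],"jaw":20},{"slide":[-15,-45,-272],"dr":[0,0,1.2],"jaw":20},{"slide":[-30,-92,-272],"dr":[0,0,2.5],"jaw":20},{"slide":[-46,-140,-272],"dr":[0,0,3.8],"jaw":20},{"slide":[-61,-187,-272],"dr":[0,0,5.0],"jaw":20}]}}

```text
clock: 17.4
position: [569.5, 158.8, 277.1]
ee_rot: [0.985, -0.172, 0.001, -0.001]
contact_force: [0.9, -0.0, -0.1]
gripper_width: 27.1
grasp_force: 61.2
```

Request:
{"op": "step_arm", "data": {"motion": [{"slide":[-28,-17,-2],"dr":[0,0,1.3],"jaw":20},{"slide":[-56,-35,-4],"dr":[0,0,2.6],"jaw":20},{"slide":[-84,-52,-4],"dr":[0,0,3.9],"jaw":20},{"slide":[-112,-69,-4],"dr":[0,0,5.2],"jaw":20},{"slide":[-139,-86,-4],"dr":[0,0,6.5],"jaw":20},{"slide":[-166,-104,-4],"dr":[0,0,7.8],"jaw":20},{"slide":[-166,-104,15],"dr":[0,0,7.8],"jaw":20},{"slide":[-166,-104,37],"dr":[0,0,7.8],"jaw":20}]}}

```text
clock: 18.4
position: [448.7, 311.8, 239.9]
ee_rot: [0.756, -0.655, -0.0, -0.001]
contact_force: [-0.3, 0.7, 1.2]
gripper_width: 27.0
grasp_force: 61.5
```

Request:
{"op": "step_arm", "data": {"motion": [{"slide":[0,0,21],"dr":[0,0,0],"jaw":20},{"slide":[0,0,42],"dr":[0,0,0],"jaw":20},{"slide":[0,0,62],"dr":[0,0,0],"jaw":20},{"slide":[0,0,83],"dr":[0,0,0],"jaw":20},{"slide":[0,0,83],"dr":[0,0,0],"jaw":20},{"slide":[0,0,83],"dr":[0,0,0],"jaw":46},{"slide":[0,0,83],"dr":[0,0,0],"jaw":46},{"slide":[0,0,83],"dr":[0,0,0],"jaw":46}]}}

```text
clock: 19.4
position: [448.9, 311.1, 156.8]
ee_rot: [0.755, -0.655, -0.0, -0.0]
contact_force: [-3.5, -0.5, -0.6]
gripper_width: 46.3
grasp_force: 1.3
```

Request:
{"op": "step_arm", "data": {"motion": [{"slide":[0,0,0],"dr":[0,0,0],"jaw":46},{"slide":[0,0,0],"dr":[0,0,0],"jaw":46},{"slide":[0,0,0],"dr":[0,0,0],"jaw":46},{"slide":[0,0,-31],"dr":[0,0,0],"jaw":46},{"slide":[0,0,-62],"dr":[0,0,0],"jaw":46},{"slide":[0,0,-93],"dr":[0,0,0],"jaw":46},{"slide":[0,0,-125],"dr":[0,0,0],"jaw":46},{"slide":[0,0,-155],"dr":[0,0,0],"jaw":50}]}}

```text
clock: 20.4
position: [450.0, 312.0, 313.2]
ee_rot: [0.756, -0.655, 0.0, -0.002]
contact_force: [0.4, 0.5, 0.3]
gripper_width: 49.8
grasp_force: 0.0
```

Run:
```python
from cyc import *
from seg import offc
im=snap("side","s5",4,(190,190,310,330)); t=snap("top","t5"); o=offc(t); print(o,pose()[:2])
cyc(tuple(o[0][:2]),o[0][4])
```

```text
[[589.8, -32.5, 57.1, 37.6, -14.9]] (array([451.34991555, 312.94127246, 316.03088488]), np.float64(-81.83520745047794))
8 [{"slide":[45,-11,26],"dr":[0,0,-1.0],"jaw":46},{"slide":[90,-22,52],"dr":[0,0,-2.1],"jaw":46},{"slide":[136,-33,77],"dr":[0,0,-3.1],"jaw":46},{"slide":[181,-44,103],"dr":[0,0,-4.2],"jaw":46},{"slide":[226,-55,129],"dr":[0,0,-5.2],"jaw":46},{"slide":[271,-66,155],"dr":[0,0,-6.3],"jaw":46},{"slide":[316,-77,180],"dr":[0,0,-7.3],"jaw":46},{"slide":[362,-88,206],"dr":[0,0,-8.4],"jaw":46}]
8 [{"slide":[0,0,50],"dr":[0,0,-0.0],"jaw":46},{"slide":[0,0,77],"dr":[0,0,-0.0],"jaw":46},{"slide":[0,0,104],"dr":[0,0,-0.0],"jaw":46},{"slide":[0,0,104],"dr":[0,0,-0.0],"jaw":20},{"slide":[0,0,104],"dr":[0,0,-0.0],"jaw":20},{"slide":[0,0,104],"dr":[0,0,-0.0],"jaw":20},{"slide":[0,0,104],"dr":[0,0,-0.0],"jaw":20},{"slide":[0,0,60],"dr":[0,0,-0.0],"jaw":20}]
8 [{"slide":[0,0,-55],"dr":[0,0,-0.0],"jaw":20},{"slide":[0,0,-110],"dr":[0,0,-0.0],"jaw":20},{"slide":[0,0,-165],"dr":[0,0,-0.0],"jaw":20},{"slide":[0,0,-220],"dr":[0,0,-0.0],"jaw":20},{"slide":[-28,-37,-222],"dr":[0,0,1.2],"ja
[... 554 characters left out ...]
1],"dr":[0,0,-0.0],"jaw":20},{"slide":[0,0,42],"dr":[0,0,-0.0],"jaw":20},{"slide":[0,0,62],"dr":[0,0,-0.0],"jaw":20},{"slide":[0,0,83],"dr":[0,0,-0.0],"jaw":20},{"slide":[0,0,83],"dr":[0,0,-0.0],"jaw":20},{"slide":[0,0,83],"dr":[0,0,-0.0],"jaw":46},{"slide":[0,0,83],"dr":[0,0,-0.0],"jaw":46},{"slide":[0,0,83],"dr":[0,0,-0.0],"jaw":46}]
8 [{"slide":[0,0,0],"dr":[0,0,-0.0],"jaw":46},{"slide":[0,0,0],"dr":[0,0,-0.0],"jaw":46},{"slide":[0,0,-31],"dr":[0,0,-0.0],"jaw":46},{"slide":[0,0,-61],"dr":[0,0,-0.0],"jaw":46},{"slide":[0,0,-92],"dr":[0,0,-0.0],"jaw":46},{"slide":[0,0,-122],"dr":[0,0,-0.0],"jaw":46},{"slide":[0,0,-153],"dr":[0,0,-0.0],"jaw":46},{"slide":[0,0,-153],"dr":[0,0,-0.0],"jaw":46}]
```

View pics/s5.png

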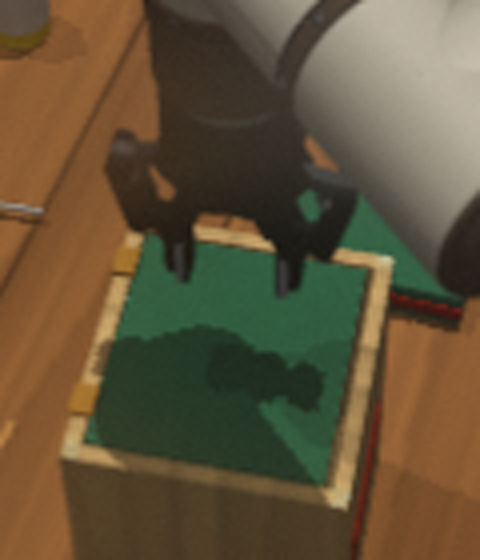

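The flap is shut with nothing on it. The knock has moved offcut 4 to (590,−32), so I'm using that position.

Request:
{"op": "step_arm", "data": {"motion": [{"slide":[45,-11,0],"dr":[0,0,-1.0],"jaw":54},{"slide":[90,-22,0],"dr":[0,0,-2.1],"jaw":54},{"slide":[136,-33,0],"dr":[0,0,-3.1],"jaw":54},{"slide":[181,-44,0],"dr":[0,0,-4.2],"jaw":54},{"slide":[226,-55,35],"dr":[0,0,-5.2],"jaw":54},{"slide":[271,-66,70],"dr":[0,0,-6.3],"jaw":54},{"slide":[316,-77,105],"dr":[0,0,-7.3],"jaw":54},{"slide":[362,-88,140],"dr":[0,0,-8.4],"jaw":54}]}}

```text
clock: 21.5
position: [588.5, -36.1, 170.0]
ee_rot: [0.992, -0.125, 0.001, -0.0]
contact_force: [0.6, 0.3, 0.4]
gripper_width: 54.4
grasp_force: 0.0
```

Request:
{"op": "step_arm", "data": {"motion": [{"slide":[0,0,50],"dr":[0,0,0],"jaw":54},{"slide":[0,0,100],"dr":[0,0,0],"jaw":54},{"slide":[0,0,140],"dr":[0,0,0],"jaw":54},{"slide":[0,0,168],"dr":[0,0,0],"jaw":54},{"slide":[0,0,168],"dr":[0,0,0],"jaw":25},{"slide":[0,0,168],"dr":[0,0,0],"jaw":25},{"slide":[0,0,168],"dr":[0,0,0],"jaw":25},{"slide":[0,0,168],"dr":[0,0,0],"jaw":25}]}}

```text
clock: 22.5
position: [588.0, -34.6, 4.5]
ee_rot: [0.992, -0.128, 0.001, -0.0]
contact_force: [0.5, -0.5, 0.1]
gripper_width: 35.1
grasp_force: 61.9
```

Request:
{"op": "step_arm", "data": {"motion": [{"slide":[0,0,-55],"dr":[0,0,0],"jaw":25},{"slide":[0,0,-110],"dr":[0,0,0],"jaw":25},{"slide":[0,0,-165],"dr":[0,0,0],"jaw":25},{"slide":[0,0,-225],"dr":[0,0,0],"jaw":25},{"slide":[-28,-37,-272],"dr":[0,0,1.2],"jaw":25},{"slide":[-56,-74,-272],"dr":[0,0,2.4],"jaw":25},{"slide":[-84,-112,-272],"dr":[0,0,3.6],"jaw":25},{"slide":[-112,-149,-272],"dr":[0,0,4.8],"jaw":25}]}}

```text
clock: 23.5
position: [515.8, 139.0, 276.3]
ee_rot: [0.893, -0.449, 0.0, -0.001]
contact_force: [1.5, 0.9, -0.7]
gripper_width: 34.7
grasp_force: 62.1
```

Request:
{"op": "step_arm", "data": {"motion": [{"slide":[-30,-8,-2],"dr":[0,0,0.6],"jaw":25},{"slide":[-60,-16,-4],"dr":[0,0,1.2],"jaw":25},{"slide":[-90,-25,-4],"dr":[0,0,1.8],"jaw":25},{"slide":[-120,-33,-4],"dr":[0,0,2.4],"jaw":25},{"slide":[-150,-41,-4],"dr":[0,0,3.0],"jaw":25},{"slide":[-179,-50,-4],"dr":[0,0,3.6],"jaw":25},{"slide":[-179,-50,15],"dr":[0,0,3.6],"jaw":25},{"slide":[-179,-50,37],"dr":[0,0,3.6],"jaw":25}]}}

```text
clock: 24.5
position: [448.9, 311.6, 238.9]
ee_rot: [0.756, -0.655, -0.0, -0.001]
contact_force: [-0.6, 1.0, 1.5]
gripper_width: 35.2
grasp_force: 62.5
```

Request:
{"op": "step_arm", "data": {"motion": [{"slide":[0,0,21],"dr":[0,0,0],"jaw":25},{"slide":[0,0,42],"dr":[0,0,0],"jaw":25},{"slide":[0,0,62],"dr":[0,0,0],"jaw":25},{"slide":[0,0,83],"dr":[0,0,0],"jaw":25},{"slide":[0,0,83],"dr":[0,0,0],"jaw":25},{"slide":[0,0,83],"dr":[0,0,0],"jaw":50},{"slide":[0,0,83],"dr":[0,0,0],"jaw":50},{"slide":[0,0,83],"dr":[0,0,0],"jaw":50}]}}

```text
clock: 25.5
position: [448.9, 310.7, 155.7]
ee_rot: [0.755, -0.655, -0.0, 0.0]
contact_force: [-3.4, -0.6, 0.4]
gripper_width: 49.8
grasp_force: 1.3
```

Request:
{"op": "step_arm", "data": {"motion": [{"slide":[0,0,0],"dr":[0,0,0],"jaw":50},{"slide":[0,0,0],"dr":[0,0,0],"jaw":50},{"slide":[0,0,0],"dr":[0,0,0],"jaw":50},{"slide":[0,0,-31],"dr":[0,0,0],"jaw":50},{"slide":[0,0,-62],"dr":[0,0,0],"jaw":50},{"slide":[0,0,-93],"dr":[0,0,0],"jaw":50},{"slide":[0,0,-125],"dr":[0,0,0],"jaw":50},{"slide":[0,0,-155],"dr":[0,0,0],"jaw":60}]}}

```text
clock: 26.5
position: [450.3, 311.9, 312.4]
ee_rot: [0.756, -0.655, 0.0, -0.002]
contact_force: [0.4, 0.1, -0.2]
gripper_width: 59.7
grasp_force: 0.0
```

Run:
```python
from cyc import *
from seg import *
im=snap("side","s6",4,(190,190,310,330)); t=snap("top","t6",1.5625); print(offc(t),pose()[:2])
h=cv2.cvtColor(t,cv2.COLOR_BGR2HSV)
g=(h[...,0]>55)&(h[...,0]<85)&(h[...,1]>60)
print("jig",rects(t,g,36,6000,40000,(205,200,255,270)))
w=(h[...,1]<25)&(h[...,2]>190)
print("plates",*rects(t,cv2.morphologyEx(w.astype(np.uint8),cv2.MORPH_CLOSE,np.ones((3,3))),11,3000,12000,(285,170,385,235)),sep="\n")
```

```text
[] (array([451.59583017, 312.82330472, 315.20116632]), np.float64(-81.8286855052635))
jig [[431.2, 52.4, 150.1, 89.7, 3.4]]
plates
[527.9, -202.5, 111.8, 66.6, -10.3]
[549.0, -301.1, 112.3, 66.4, -4.9]
[518.9, -407.3, 112.2, 66.2, -13.5]
```

View pics/s6.png

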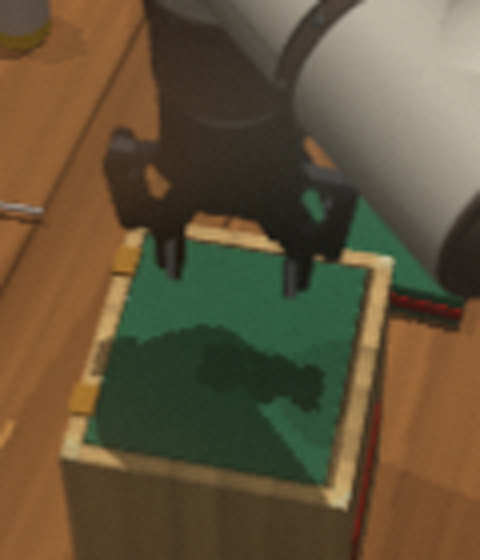

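View pics/t6.png

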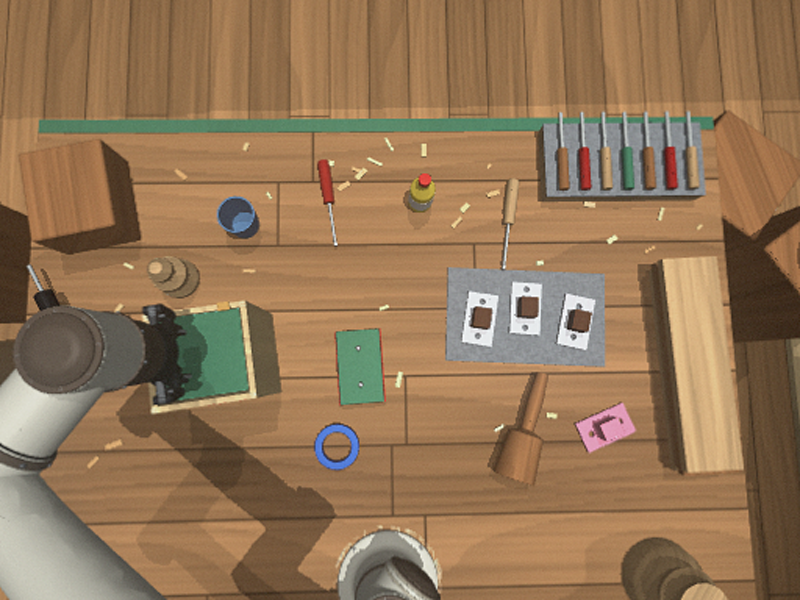

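All four offcuts are in the bin and the flap is shut. The dowels measure about 73 mm apart, and the plate holes about 74, 83 and 67 mm. The left plate, at picture (481,318), therefore fits best, so I try it first. The pink block at (605,427) is not meant.

Run:
```python
from plan import *
g=(527.5,-203); J=(430.6,52)
calls([[(480,54,280,-45,60,6),(495,-25,270,-25,60,2)],
[(*g,180,-10,60,4),(*g,70,-10,60,3),(*g,70,-10,60,1)],
[(*g,16,-10,60,3),(*g,16,-10,60,1),(*g,16,-10,30,4)],
[(*g,120,-10,30,4),(480,-73,130,-5,30,3),(480,-73,130,-5,30,1)],
[(*J,110,3.3,30,5),(*J,110,3.3,30,3)]])
```

```text
8 [{"slide":[43,1,6],"dr":[0,0,-0.8],"jaw":60},{"slide":[87,3,12],"dr":[0,0,-1.5],"jaw":60},{"slide":[130,4,18],"dr":[0,0,-2.3],"jaw":60},{"slide":[173,6,23],"dr":[0,0,-3.1],"jaw":60},{"slide":[217,7,29],"dr":[0,0,-3.8],"jaw":60},{"slide":[260,9,35],"dr":[0,0,-4.6],"jaw":60},{"slide":[300,7,40],"dr":[0,0,-5.9],"jaw":60},{"slide":[341,5,45],"dr":[0,0,-7.1],"jaw":60}]
8 [{"slide":[26,37,22],"dr":[0,0,-0.5],"jaw":60},{"slide":[52,74,45],"dr":[0,0,-0.9],"jaw":60},{"slide":[79,111,68],"dr":[0,0,-1.4],"jaw":60},{"slide":[105,148,90],"dr":[0,0,-1.9],"jaw":60},{"slide":[105,148,127],"dr":[0,0,-1.9],"jaw":60},{"slide":[105,148,163],"dr":[0,0,-1.9],"jaw":60},{"slide":[105,148,200],"dr":[0,0,-1.9],"jaw":60},{"slide":[105,148,200],"dr":[0,0,-1.9],"jaw":60}]
8 [{"slide":[0,0,18],"dr":[0,0,-0.0],"jaw":60},{"slide":[0,0,36],"dr":[0,0,-0.0],"jaw":60},{"slide":[0,0,54],"dr":[0,0,-0.0],"jaw":60},{"slide":[0,0,54],"dr":[0,0,-0.0],"jaw":60},{"slide":[0,0,54],"dr":[0,0,-0.0],"jaw":30},{"slide":[0,0,54],"dr":[0,0,-0.0],"jaw":30},{"slide":[0,0,54],"dr":[0,0,-0.0],"jaw":30},{"slide":[0,0,54],"dr":[0,0,-0.0],"jaw":30}]
8 [{"slide":[0,0,-26],"dr":[0,0,-0.0],"jaw":30},{"slide":[0,0,-52],"dr":[0,0,-0.0],"jaw":30},{"slide":[0,0,-78],"dr":[0,0,-0.0],"jaw":30},{"slide":[0,0,-104],"dr":[0,0,-0.0],"jaw":30},{"slide":[-23,-40,-107],"dr":[0,0,-0.2],"jaw":30},{"slide":[-46,-80,-111],"dr":[0,0,-0.4],"jaw":30},{"slide":[-69,-120,-114],"dr":[0,0,-0.6],"jaw":30},{"slide":[-69,-120,-114],"dr":[0,0,-0.6],"jaw":30}]
8 [{"slide":[-12,-24,4],"dr":[0,0,-0.2],"jaw":30},{"slide":[-24,-48,8],"dr":[0,0,-0.4],"jaw":30},{"slide":[-36,-72,12],"dr":[0,0,-0.6],"jaw":30},{"slide":[-48,-96,16],"dr":[0,0,-0.8],"jaw":30},{"slide":[-60,-120,20],"dr":[0,0,-1.0],"jaw":30},{"slide":[-60,-120,20],"dr":[0,0,-1.0],"jaw":30},{"slide":[-60,-120,20],"dr":[0,0,-1.0],"jaw":30},{"slide":[-60,-120,20],"dr":[0,0,-1.0],"jaw":30}]
```

Request:
{"op": "step_arm", "data": {"motion": [{"slide":[43,1,6],"dr":[0,0,-0.8],"jaw":60},{"slide":[87,3,12],"dr":[0,0,-1.5],"jaw":60},{"slide":[130,4,18],"dr":[0,0,-2.3],"jaw":60},{"slide":[173,6,23],"dr":[0,0,-3.1],"jaw":60},{"slide":[217,7,29],"dr":[0,0,-3.8],"jaw":60},{"slide":[260,9,35],"dr":[0,0,-4.6],"jaw":60},{"slide":[300,7,40],"dr":[0,0,-5.9],"jaw":60},{"slide":[341,5,45],"dr":[0,0,-7.1],"jaw":60}]}}

```text
clock: 27.6
position: [493.4, -28.6, 265.3]
ee_rot: [0.977, -0.214, 0.001, -0.0]
contact_force: [0.2, 0.4, -0.3]
gripper_width: 60.1
grasp_force: 0.0
```

Request:
{"op": "step_arm", "data": {"motion": [{"slide":[26,37,22],"dr":[0,0,-0.5],"jaw":60},{"slide":[52,74,45],"dr":[0,0,-0.9],"jaw":60},{"slide":[79,111,68],"dr":[0,0,-1.4],"jaw":60},{"slide":[105,148,90],"dr":[0,0,-1.9],"jaw":60},{"slide":[105,148,127],"dr":[0,0,-1.9],"jaw":60},{"slide":[105,148,163],"dr":[0,0,-1.9],"jaw":60},{"slide":[105,148,200],"dr":[0,0,-1.9],"jaw":60},{"slide":[105,148,200],"dr":[0,0,-1.9],"jaw":60}]}}

```text
clock: 28.6
position: [523.2, -205.9, 62.5]
ee_rot: [0.996, -0.086, -0.003, -0.0]
contact_force: [0.5, 0.2, -0.6]
gripper_width: 59.6
grasp_force: 0.0
```

Run:
```python
from plan import *
snap("side","s7",4,(220,110,360,220)); print(pose()[:2], proj("side",[pose()[0],[527.5,-203,47]]))
```

```text
(array([ 524.92932661, -206.14703462,   64.63429412]), np.float64(-9.833122869970504)) [[278.77180985 176.75401651]
 [277.61201953 180.87275845]]
```

View pics/s7.png

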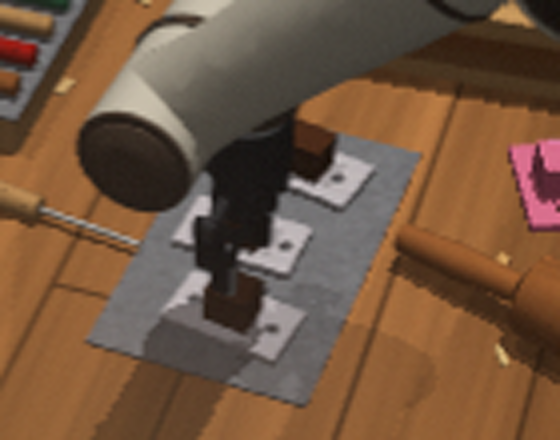

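The fingers straddle the front plate's block (crop (235,300)), about 3 mm off. I'll correct that, descend and grip.

Request:
{"op": "step_arm", "data": {"motion": [{"slide":[2,-3,0],"dr":[0,0,0],"jaw":60},{"slide":[2,-3,20],"dr":[0,0,0],"jaw":60},{"slide":[2,-3,36],"dr":[0,0,0],"jaw":60},{"slide":[2,-3,48],"dr":[0,0,0],"jaw":60},{"slide":[2,-3,48],"dr":[0,0,0],"jaw":30},{"slide":[2,-3,48],"dr":[0,0,0],"jaw":30},{"slide":[2,-3,48],"dr":[0,0,0],"jaw":30},{"slide":[2,-3,48],"dr":[0,0,0],"jaw":30}]}}

```text
clock: 29.65
position: [527.2, -203.3, 17.4]
ee_rot: [0.996, -0.086, 0.0, -0.0]
contact_force: [-0.7, -0.3, -1.7]
gripper_width: 35.2
grasp_force: 60.5
```

Request:
{"op": "step_arm", "data": {"motion": [{"slide":[0,0,-26],"dr":[0,0,0],"jaw":30},{"slide":[0,0,-52],"dr":[0,0,0],"jaw":30},{"slide":[0,0,-78],"dr":[0,0,0],"jaw":30},{"slide":[0,0,-104],"dr":[0,0,0],"jaw":30},{"slide":[-23,-40,-107],"dr":[0,0,-0.2],"jaw":30},{"slide":[-46,-80,-111],"dr":[0,0,-0.4],"jaw":30},{"slide":[-69,-120,-114],"dr":[0,0,-0.6],"jaw":30},{"slide":[-69,-120,-114],"dr":[0,0,-0.6],"jaw":30}]}}

```text
clock: 30.65
position: [478.7, -71.3, 131.8]
ee_rot: [0.999, -0.042, 0.0, -0.0]
contact_force: [1.7, -0.8, -2.0]
gripper_width: 35.0
grasp_force: 61.1
```

Request:
{"op": "step_arm", "data": {"motion": [{"slide":[-12,-24,4],"dr":[0,0,-0.2],"jaw":30},{"slide":[-24,-48,8],"dr":[0,0,-0.4],"jaw":30},{"slide":[-36,-72,12],"dr":[0,0,-0.6],"jaw":30},{"slide":[-48,-96,16],"dr":[0,0,-0.8],"jaw":30},{"slide":[-60,-120,20],"dr":[0,0,-1.0],"jaw":30},{"slide":[-60,-120,20],"dr":[0,0,-1.0],"jaw":30},{"slide":[-60,-120,20],"dr":[0,0,-1.0],"jaw":30},{"slide":[-60,-120,20],"dr":[0,0,-1.0],"jaw":30}]}}

```text
clock: 31.65
position: [431.1, 50.9, 111.4]
ee_rot: [1.0, 0.025, 0.0, 0.0]
contact_force: [0.8, -0.1, -1.6]
gripper_width: 35.1
grasp_force: 61.2
```

Run:
```python
from plan import *
from seg import *
p,psi,s=pose(); print(p,psi,s["contact_force"],s["gripper_width"])
t=snap("top","t8"); sd=snap("side","s8")
c=lambda m,a,f:cv2.resize(m[a[1]:a[3],a[0]:a[2]],None,fx=f,fy=f,interpolation=cv2.INTER_CUBIC)
A=c(t,(190,180,280,275),4.4);B=c(sd,(235,205,325,300),4.4);cv2.imwrite("pics/c8.png",np.hstack([A,B]))
print(proj("side",[[466.3,53.2,52],[393,49.2,52]]))
```

```text
[431.07586571  50.8980401  111.38202361] 2.846566936424415 [ 0.8303787  -0.10783391 -1.55020518] 35.09318481868529
[[272.37112933 241.50284333]
 [296.19836685 246.79384137]]
```

View pics/c8.png

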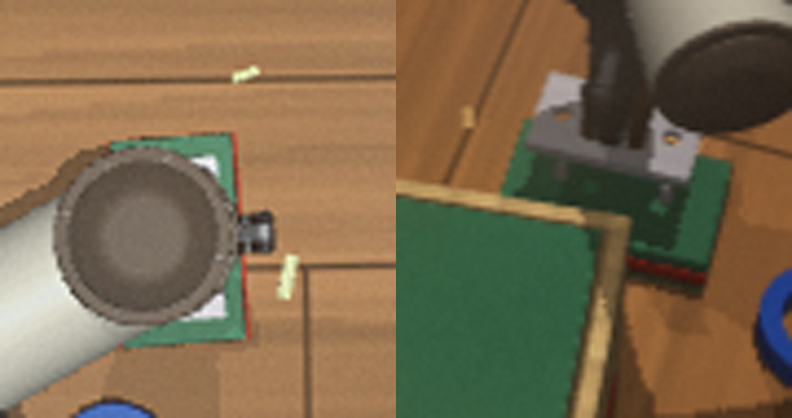

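The plate hangs level over the jig, with holes at (562,115) and (673,139) and dowel tips at (560,163) and (668,188). I'll work out the misfit from these.

Run:
```python
from h import *
f=lambda u,v:(235+(u-396)/4.4-.4,205+v/4.4-.4)
h=pix("side",[f(562,115),f(673,139)],105.4-1); d=pix("side",[f(560,163),f(668,188)],51)
for q in(h,d):
    e=q[0]-q[1]; print(q.round(1).tolist(),q.mean(0).round(1),np.hypot(*e[:2]).round(1),np.degrees(np.arctan2(e[1],e[0])).round(1))
```

```text
[[467.4, 54.0, 104.4], [391.9, 49.8, 104.4]] [429.7  51.9 104.4] 75.6 3.2
[[467.8, 53.5, 51.0], [392.0, 50.2, 51.0]] [429.9  51.8  51. ] 75.8 2.5
```

Aligned within 1 mm. Lowering.

Request:
{"op": "step_arm", "data": {"motion": [{"slide":[0,0,20],"dr":[0,0,0],"jaw":30},{"slide":[0,0,38],"dr":[0,0,0],"jaw":30},{"slide":[0,0,42],"dr":[0,0,0],"jaw":30},{"slide":[0,0,46],"dr":[0,0,0],"jaw":30},{"slide":[0,0,50],"dr":[0,0,0],"jaw":30},{"slide":[0,0,53],"dr":[0,0,0],"jaw":30},{"slide":[0,0,53],"dr":[0,0,0],"jaw":30},{"slide":[0,0,53],"dr":[0,0,0],"jaw":30}]}}

```text
clock: 32.75
position: [430.8, 51.7, 58.5]
ee_rot: [1.0, 0.026, 0.0, -0.0]
contact_force: [0.9, -0.4, -1.7]
gripper_width: 35.4
grasp_force: 61.1
```

Request:
{"op": "step_arm", "data": {"motion": [{"slide":[0,0,3],"dr":[0,0,0],"jaw":30},{"slide":[0,0,5],"dr":[0,0,0],"jaw":30},{"slide":[0,0,7],"dr":[0,0,0],"jaw":30},{"slide":[0,0,8],"dr":[0,0,0],"jaw":30},{"slide":[0,0,9],"dr":[0,0,0],"jaw":30},{"slide":[0,0,9],"dr":[0,0,0],"jaw":30},{"slide":[0,0,9],"dr":[0,0,0],"jaw":30},{"slide":[0,0,9],"dr":[0,0,0],"jaw":30}]}}

```text
clock: 33.75
position: [430.6, 51.5, 50.3]
ee_rot: [1.0, 0.026, 0.0, 0.0]
contact_force: [-4.3, -0.3, 8.7]
gripper_width: 35.3
grasp_force: 62.6
```

Contact at seat height (50.3). Releasing gently, then lifting clear.

Request:
{"op": "step_arm", "data": {"motion": [{"slide":[0,0,-1],"dr":[0,0,0],"jaw":33},{"slide":[0,0,-1],"dr":[0,0,0],"jaw":50},{"slide":[0,0,-1],"dr":[0,0,0],"jaw":60},{"slide":[0,0,-1],"dr":[0,0,0],"jaw":60},{"slide":[0,0,-15],"dr":[0,0,0],"jaw":60},{"slide":[0,0,-35],"dr":[0,0,0],"jaw":60},{"slide":[0,0,-80],"dr":[0,0,0],"jaw":60},{"slide":[0,0,-130],"dr":[0,0,0],"jaw":60}]}}

```text
clock: 34.75
position: [430.2, 51.3, 180.2]
ee_rot: [1.0, 0.026, -0.001, 0.0]
contact_force: [1.0, -0.7, 1.0]
gripper_width: 60.0
grasp_force: 0.0
```

Request:
{"op": "step_arm", "data": {"motion": [{"slide":[0,0,-50],"dr":[0,0,0],"jaw":60},{"slide":[0,0,-100],"dr":[0,0,0],"jaw":60},{"slide":[20,50,-120],"dr":[0,0,0],"jaw":60},{"slide":[40,100,-120],"dr":[0,0,0],"jaw":60},{"slide":[60,150,-120],"dr":[0,0,0],"jaw":60},{"slide":[80,200,-120],"dr":[0,0,0],"jaw":60},{"slide":[80,220,-120],"dr":[0,0,0],"jaw":60},{"slide":[80,220,-120],"dr":[0,0,0],"jaw":60}]}}

```text
clock: 35.75
position: [521.7, -165.3, 298.4]
ee_rot: [1.0, 0.024, -0.001, -0.0]
contact_force: [-0.5, 0.1, -0.7]
gripper_width: 60.1
grasp_force: 0.0
```

Run:
```python
from seg import *
t=snap("top","t9"); sd=snap("side","s9")
c=lambda m,a,f:cv2.resize(m[a[1]:a[3],a[0]:a[2]],None,fx=f,fy=f,interpolation=cv2.INTER_CUBIC)
A=c(t,(80,80,400,300),1.4);B=c(sd,(245,210,325,290),4.2)
H=max(A.shape[0],B.shape[0]);pad=lambda x:cv2.copyMakeBorder(x,0,H-x.shape[0],0,0,cv2.BORDER_CONSTANT)
cv2.imwrite("pics/c9.png",np.hstack([pad(A),pad(B)]))
h=cv2.cvtColor(t,cv2.COLOR_BGR2HSV)
w=cv2.morphologyEx(((h[...,1]<25)&(h[...,2]>190)).astype(np.uint8),cv2.MORPH_CLOSE,np.ones((3,3)))
for z in(44,60): print(z,rects(t,w,z,3000,12000,(200,200,260,270)))
```

```text
44 []
60 []
```

View pics/c9.png

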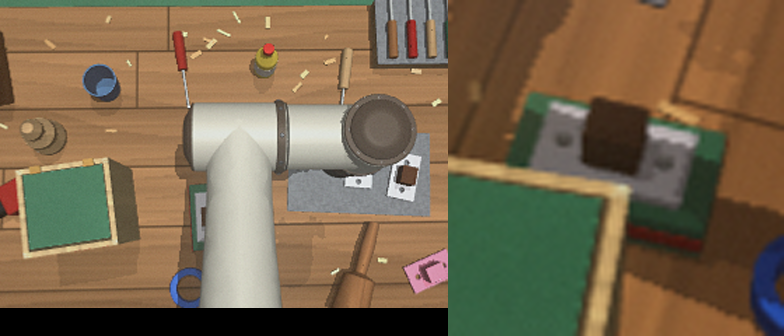

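The plate sits flush on the jig, with the dowels through both holes at (564,138) and (663,160). The other two plates are on the mat, the flap is shut and the tools have not moved. Handing in.

```bash
python3 -c "
from bench import arm
print(arm.job_done())"
```

```text
the job is handed in; nothing more can be done
None
```

I posted all four offcuts through the flap, which swung shut; the first plate I tried (74 mm holes, picked by measuring) is seated flush on the jig's two dowels, the other two lie untouched on the mat, and the job is handed in.

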